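# Latch the sample carrier shut

## Robot

A 7-joint arm with a two-finger parallel gripper is mounted at the origin on a cart in front of the work surface, level with it; the furniture and walls round the work are solid. World frame = base frame: x ahead of the robot, y to its left, z up, the work surface at z = 0. Lengths are in m, angles in rad, forces in N, time in s.
With the tool pointing down it reaches from about 0.35 to 0.775 m from the base axis. Payload 3.1 kg.
Tool frame: the origin (TCP) lies midway between the tips of the shut fingers; the grasp point (between the pads) lies ctrl.grasp_offset behind it (ctrl.grasp_offset is the distance from the TCP to the grasp point, in m); z points along the fingers, y is the line along which they close (so a half turn about z gives the same grasp; the last joint's range is limited). The gripper opens to 85 mm and grips with 20 to 120 N. Pads are 22 mm wide; open, the fingers measure 114 mm over their backs; the gripper's body (76 mm by 85 mm) begins 54 mm behind the grasp point. The pads swing forward as they close: fully open they stand 13 mm farther back than shut.
Start: joints at [-1.363, 0.311, 0.014, 1.512, -0.004, 1.319, -0.027], TCP at [0.136, 0.533, 0.231] pointing down, gripper open.
Joint ranges: [-2.7, 2.7], [-0.3, 1.91], [-1.27, 1.3], [0.12, 2.57], [-1.44, 4.58], [0.2, 2.03], [-3.05, 3.05]. Speed limits (rad/s): [2.79, 2.79, 3.14, 3.14, 3.14, 3.14, 3.14].

## Interface

Orientations are given as a unit quaternion [w, x, y, z].
In Python, from bench import sensors, optics, ctrl gives the robot as it stands.
- The arm moves only by the tool send_rows, never from a script. Its argument "rows" is a list of rows, each an object with "linear": the shift along the world's x, y, z in cm, a list of three; "rotation": the turn, a rotation vector about the world's x, y, z in degrees, a list of three; "jaw": the finger opening in cm, from 0 to 8.54. In form: [{"linear": [x, y, z], "rotation": [wx, wy, wz], "jaw": jaw}, ...]. A call has 1 to 5 rows; each row is the pose to reach, as a shift and turn from the pose commanded when the call began; what a row does not reach only later rows make up. A row lasts 1/8 s, in which the tool goes at most 62.5 mm and 10.7 degrees, less where a joint would pass 70% of its speed; a pose out of reach is approached as far as the arm can. A call with a gripper value outside its range is refused whole. The fingers move at their own pace and stop on an object; "newtons" is the grip in N (left out, the last holds). Time passes only in rows, so rows that repeat a pose let the fingers close. It gives the time, the measured TCP pose, the force, the opening and the grip force at its end, in the units of the state.
- sensors.sense(): the state, without advancing time (a new reading comes with each control period).
- optics.get_image(name): name is "scene" or "top"; returns a dict with "pixels" (384x512x3 uint8, red, green, blue), "mtx" (3x3 intrinsics, pixels), "k1" (the pictures are not rectified: a ray, as slopes to the right and down, at radius r is drawn at 1 + k1 r^2 times it, then the intrinsics apply), "view" (4x4, takes a point from world to camera coordinates). Camera axes: x right, y down, z forward; pixel columns grow to the right and rows downward; lengths in m; the calibration is good to about 2 mm. A picture is of the moment at which its call begins. There is no depth.
- ctrl.job_done(): hands the job in; it is judged then, once.
The state is a dict: "time": time; "joint_pos": joint angles; "qd": joint speeds; "joint_torque": joint torques, N m; "ee_pos": TCP position; "tool_rot": TCP orientation; "wrist_force": force on the tool from outside, world axes, zero at the start; "moment": the same for the moment, N m; "opening": finger opening in m; "finger_force": force on a finger pad.
Only numpy, scipy, OpenCV 4.12 (cv2) and the standard library are available. Lean on these libraries where they do the work, as an engineer would, in place of code of your own. Each camera call takes 0.05 s, during which the arm holds its last target. There are 200 camera calls.

## Task

Close the orange lid of the grey sample carrier, swing the latch's wire loop over the hook on the lid's front, then press the red lever down, past the point where it goes over centre, until it sits fully home on its rubber stop and the lid is pulled tight on its seal. Feel your way: never push on the carrier or its latch harder than about 25 N, and leave the other things on the bench alone.

Things in the scene. Friction and masses are not known exactly. Their poses are not given: they have to be found in the camera images.
- case: Grey sample carrier (tub), orange lid, steel toggle latch in the middle of its front; 110 deep (x), 180 wide (y), 104 mm high without lid; fixed. Origin: centre of underside; z up; the latch side faces its own -x, roughly to the robot. Lid hinge: along its y at x = 58, z = 104 mm. Lever pivot: along its y at x = -71, z = 62 mm. Lid, lever and loop all turn about axes parallel to its +y.
- lid (a joint): Lid angle, rad: 0 tightly shut, grows as it opens. Stiff hinge: the lid stays where it is left; about 3 N at its front moves it. Pressed down lightly it stops on the rubber seal at about 0.04 (5 mm ajar at the front); squeezing the seal fully takes some 70 N, which only the latch can give.
- lid_top (a point): Point on the lid's upper face, 50 mm to the +y side of the middle, 100 mm from the hinge towards the front (17 mm short of the front edge): a good place to push the lid down with closed fingers, clear of the keeper in the middle. The lid is 14 mm thick.
- keeper (a point): Centre of the seat of the steel hook (keeper) on the lid's front edge, where the centre of the loop's bar lies when hooked. The seat is an upward-open channel, 36 mm long (y), 11 mm across (x), floor 2.5 mm below this point; its front lip rises 3.5 mm, its back wall 12.5 mm above the floor. The bar has to pass over the lip from the front.
- lever (a joint): Lever angle, rad; grows as the handle is raised, limit 1.42, starts 1.27 to 1.40. At value q the handle points to the front (case -x), q - 0.45 rad above level. Stays where left (friction about 3 N at the grip). Loop hooked: resists below about 1.1, most (5 to 8 N at lever_grip) near 0.6, goes over centre at about 0.08, then 2 to 3 N until it meets the stop.
- lever_grip (a point): On the axis of the red round handle grip (14 mm thick, ends rounded), 80 mm from the pivot and 17 mm short of the handle's end.
- bail (a joint): Angle of the wire loop (bail) relative to the lever, rad; least -1.5. Lever value + loop value = lean of the loop from upright, positive towards the lid. It swings freely under its own weight: it starts leaning out at its limit (-0.23 to -0.1); once swung in it leans on the keeper's back wall (about 0.3), its bar a few mm above the seat; pressing the lever then draws the bar down into the seat.
- bail_bar (a point): Centre of the loop's cross bar (5 mm thick, along y, 44 mm long), 80 mm from its pin; the two side rods are 48 mm apart.
- bail_tab (a point): Middle of the red thumb tab that stands on the cross bar (5 x 18 mm, 42 mm tall), 108 mm from the loop's pin; push it towards the lid or pinch it.
- stop_foot: Aluminium foot of the lever's stop, fixed before the tub; origin under its centre. It carries a black rubber dome on a screw, under the handle, 45 mm in front of the pivot. The screw's height differs between carriers: the lever meets it at a value anywhere from 0 to -0.16, found by feel or sight; it does not drop there by itself but has to be pressed there.
- timer: White bench timer, 62 x 62 x 18 mm, bystander; origin centre of underside.
- marker: Red and white marker, 135 mm long, bystander.
- vial_red: White vial with red cap, 27 mm thick, 51 mm tall, bystander; origin centre of underside.
- vial_white: All-white vial, 27 mm thick, 51 mm tall, bystander; origin centre of underside.
- tape_roll: Yellow tape roll, 72 mm, bystander.
- lever_pivot (a point): Lever pivot, 16 mm before the tub's front.
- bail_pin (a point): Pin on which the loop turns, on the lever 22 mm from lever_pivot: at lever value q it lies 22 sin(q - 0.08) mm in front of and 22 cos(q - 0.08) mm below the pivot.

How it is judged:
On the way, in this order (a step that is already met when the one before it is completed fails the run):
1. the lid is down on its seal (value of joint lid below 0.075 rad), for 0.2 s.
2. the loop's bar is over the keeper's seat, with the lever still up (x of bail_bar in the frame of keeper between -0.006 and 0.006 m and z of bail_bar in the frame of keeper between -0.003 and 0.013 m and value of joint lever above 0.9 rad and value of joint lid below 0.075 rad), for 0.2 s.
At the end, for the whole second after the job is handed in: Lid pulled down to less than 0.02 rad, the loop's bar within 6 mm of the keeper's seat, the lever over centre (below 0.05 rad) and resting on its stop with at least 0.3 N, at rest (value of joint lid below 0.02 rad and distance between bail_bar and keeper below 0.006 m and value of joint lever below 0.05 rad and contact force between stop_foot and anything else above 0.3 N and velocity of joint lever between -0.05 and 0.05 rad/s); the robot touches nothing.
It fails at once if the robot pushes on the carrier, lid or latch with more than 30 N (contact force between any of the fingers, the arm and case above 30 N).
It fails at once if a bystander is moved by more than 20 mm (distance of any of timer, marker, vial_red, vial_white, tape_roll from where it was at the start of the episode above 0.02 m).
It also fails if it takes over 64 s, if anything falls off the work surface, if the arm or the gripper's body presses on something with over 40 N, if the wrist force passes 120 N, or if a joint passes its speed limit or range.

## Working session

There is one attempt and no reset: what is moved stays moved. The work goes in short steps, Python scripts to look and compute and a tool call to move; the robot and the scene stay as the last step left them, time stands still between calls to the robot, and variables do not carry over. Pictures are saved under pics/ and viewed, at most 10 in all, crops included, and the job is handed in when it is done.

Besides the shell and the picture viewer there is one more tool, called after "Call:" as name(argument=value, ...), one argument or row to a line, values as JSON. send_rows: Moves the arm, as the interface text tells. Its arguments: {"type":"object","properties":{"rows":{"type":"array","items":{"type":"object","properties":{"linear":{"type":"array","items":{"type":"number"}},"rotation":{"type":"array","items":{"type":"number"}},"jaw":{"type":"number"}}}},"newtons":{"type":"number"}},"required":["rows"]}

```bash
ls; mkdir -p pics
cat > h.py <<'E'
import numpy as np, cv2
from bench import sensors, optics, ctrl
def img(n,save=None):
    d=optics.get_image(n)
    if save: cv2.imwrite(save,cv2.cvtColor(d["pixels"],cv2.COLOR_RGB2BGR))
    return d
def ray(d,uv):
    K=np.array(d["mtx"]);k=d["k1"];V=np.array(d["view"])
    s=np.linalg.inv(K)@[uv[0],uv[1],1.];s=s[:2]/s[2]
    p=cv2.undistortPoints(np.array([[uv]],float),K,np.array([k,0,0,0,0.]))[0,0]
    R=V[:3,:3];return -R.T@V[:3,3], R.T@np.array([p[0],p[1],1.])
def onz(d,uv,z):
    o,r=ray(d,uv);return o+r*(z-o[2])/r[2]
def tri(d1,u1,d2,u2):
    o,r=ray(d1,u1);p,s=ray(d2,u2);r=r/np.linalg.norm(r);s=s/np.linalg.norm(s)
    t=np.linalg.lstsq(np.c_[r,-s],p-o,rcond=None)[0]
    a,b=o+r*t[0],p+s*t[1];return (a+b)/2,np.linalg.norm(a-b)
def proj(d,P):
    V=np.array(d["view"]);c=V[:3,:3]@np.array(P)+V[:3,3]
    return cv2.projectPoints(c.reshape(1,3),np.zeros(3),np.zeros(3),np.array(d["mtx"]),np.array([d["k1"],0,0,0,0.]))[0].ravel()
E
python3 - <<'E'
from h import *
a=img("scene","pics/s0.png");b=img("top","pics/t0.png")
s=sensors.sense();print(s, ctrl.grasp_offset)
for d in(a,b):print(np.round(ray(d,(256,192)),3))
E
```

```text
pics
{'time': 0.1, 'joint_pos': array([-1.36271435,  0.3116979 ,  0.01402028,  1.51288809, -0.00441171,
        1.31920186, -0.02718603]), 'qd': array([-5.77680665e-04, -1.81299564e-03,  1.36649768e-04, -2.22839018e-03,
       -6.81647776e-04, -7.85299012e-05, -2.00154631e-04]), 'joint_torque': array([ 4.30612990e-04, -3.80850935e+01,  1.46483034e-01, -2.31245667e+01,
        1.22202080e-02,  7.91349623e-03,  2.68029379e-05]), 'ee_pos': array([0.13579177, 0.53230192, 0.23030459]), 'tool_rot': array([-9.10329467e-05,  1.24535934e-01,  9.92214508e-01, -1.07831560e-03]), 'wrist_force': array([0.41021628, 0.11011044, 0.92843303]), 'moment': array([ 0.01756136, -0.03719392,  0.01777034]), 'finger_force': 0.0, 'opening': 0.0853290159885386} 0.0187
[[-0.633 -0.537  0.762]
 [ 0.778  0.441 -0.448]]
[[ 0.273  0.066  1.732]
 [ 0.156 -0.008 -0.988]]
```

View pics/s0.png

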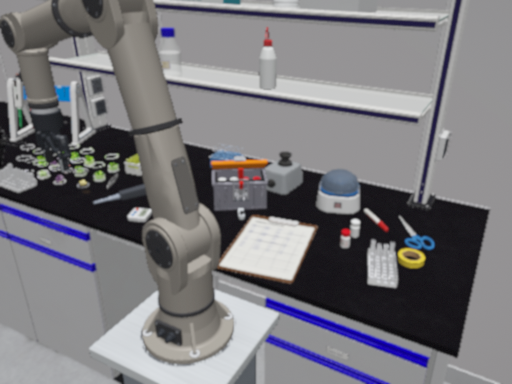

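View pics/t0.png

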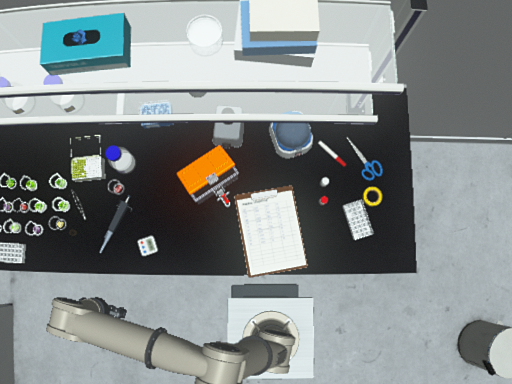

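The scene view shows the case at about (240,185), and the top view shows it at about (208,175), yawed. The bystanders are well to the right, except the timer at (148,245) in the top view. I'll zoom in.

Run:
```python
from h import *
a=cv2.imread("pics/s0.png")[145:225,195:285];b=cv2.imread("pics/t0.png")[140:220,165:255]
f=lambda x:cv2.resize(x,None,fx=6.6,fy=7,interpolation=cv2.INTER_CUBIC)[:560,:]
A=cv2.resize(a,(400,356),interpolation=cv2.INTER_CUBIC);B=cv2.resize(b,(400,356),interpolation=cv2.INTER_CUBIC)
cv2.imwrite("pics/c0.png",np.hstack([A,B]))
a=img("scene");b=img("top")
for u in [(208,175),(222,196),(177,180),(233,150),(148,245)]:print(u,np.round(onz(b,u,0.1),3))
```

```text
(208, 175) [0.593 0.224 0.1  ]
(222, 196) [0.517 0.173 0.1  ]
(177, 180) [0.575 0.336 0.1  ]
(233, 150) [0.685 0.135 0.1  ]
(148, 245) [0.341 0.435 0.1  ]
```

View pics/c0.png

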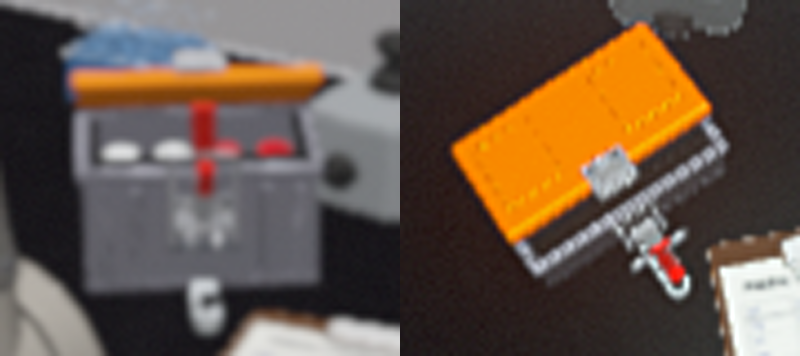

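```bash
cat >> h.py <<'E'
def masks(d,roi):
    hsv=cv2.cvtColor(d["pixels"],cv2.COLOR_RGB2HSV);m=np.zeros(hsv.shape[:2],np.uint8);x0,y0,x1,y1=roi;m[y0:y1,x0:x1]=255
    H=hsv
    o=cv2.inRange(H,(8,150,120),(22,255,255))&m
    r=(cv2.inRange(H,(0,140,90),(5,255,255))|cv2.inRange(H,(172,140,90),(180,255,255)))&m
    return o,r
E
python3 - <<'E'
from h import *
a=img("scene");b=img("top")
o,r=masks(b,(165,140,255,220))
c=max(cv2.findContours(o,0,2)[0],key=cv2.contourArea)
box=cv2.boxPoints(cv2.minAreaRect(c));print(box)
for z in(.104,.15,.2):
  print(z,[np.round(onz(b,p,z)[:2],3) for p in box])
L,R=onz(b,(196.5,201.2),.104),onz(b,(238.1,174.2),.104)
print("rim",L,R,np.linalg.norm(L-R),np.degrees(np.arctan2(L[1]-R[1],L[0]-R[0])))
ys,xs=np.nonzero(r);print("top red",sorted(zip(ys,xs)))
o2,r2=masks(a,(195,145,285,225))
ys,xs=np.nonzero(r2);print("sc red",sorted(zip(ys,xs)))
ys,xs=np.nonzero(o2);print("sc or",[(x,ys[xs==x].min(),ys[xs==x].max()) for x in range(xs.min(),xs.max()+1,4)])
E
```

```text
[[175.03836 172.70569]
 [220.78757 142.79272]
 [235.30362 164.99377]
 [189.55441 194.90674]]
0.104 [array([0.601, 0.344]), array([0.711, 0.18 ]), array([0.629, 0.126]), array([0.52 , 0.289])]
0.15 [array([0.591, 0.336]), array([0.699, 0.176]), array([0.619, 0.125]), array([0.513, 0.283])]
0.2 [array([0.581, 0.327]), array([0.686, 0.173]), array([0.608, 0.123]), array([0.505, 0.276])]
rim [0.49717341 0.26369647 0.104     ] [0.59508046 0.11598507 0.104     ] 0.17721299995526985 123.53747645710567
top red [(np.int64(193), np.int64(224)), (np.int64(194), np.int64(224)), (np.int64(194), np.int64(225)), (np.int64(195), np.int64(222)), (np.int64(195), np.int64(223)), (np.int64(195), np.int64(224)), (np.int64(196), np.int64(221)), (np.int64(196), np.int64(222)), (np.int64(196), np.int64(223)), (np.int64(196), np.int64(224)), (np.int64(197), np.int64(223)), (np.int64(197), np.int64(224)), (np.int64(197), np.int64(225)), (np.int64(198), np.int64(223)), (np.int64(198), np.int64(224)), (np.int64(198), np.int64(225)), (np.int64(198), np.int64(226)), (np.int64(199), np.int64(224)), (np.int64(199),
[... 3401 characters left out ...]
np.int64(242)), (np.int64(186), np.int64(240)), (np.int64(186), np.int64(241)), (np.int64(186), np.int64(242)), (np.int64(187), np.int64(240)), (np.int64(187), np.int64(241))]
sc or [(212, np.int64(162), np.int64(165)), (216, np.int64(162), np.int64(167)), (220, np.int64(162), np.int64(167)), (224, np.int64(161), np.int64(167)), (228, np.int64(161), np.int64(167)), (232, np.int64(161), np.int64(167)), (236, np.int64(162), np.int64(167)), (240, np.int64(162), np.int64(167)), (244, np.int64(162), np.int64(167)), (248, np.int64(159), np.int64(166)), (252, np.int64(159), np.int64(166)), (256, np.int64(160), np.int64(167)), (260, np.int64(160), np.int64(166)), (264, np.int64(160), np.int64(165))]
```

```bash
cat >> h.py <<'E'
YAW=np.radians(33.6);O=np.array([.592,.220,0])
def Rz():
    c,s=np.cos(YAW),np.sin(YAW);return np.array([[c,-s,0],[s,c,0],[0,0,1.]])
def c2w(p):return O+Rz()@np.array(p)
def w2c(p):return Rz().T@(np.array(p)-O)
E
python3 - <<'E'
from h import *
a=img("scene");b=img("top")
pr=lambda n,x:print(n,np.round(x[0]*1000),np.round(w2c(x[0])*1000),round(x[1]*1000,1))
pr("rimL",tri(b,(196.5,201.2),a,(212.5,184.4)));pr("rimR",tri(b,(238.1,174.2),a,(266.5,182)))
pr("lidFL",tri(b,(190.5,194.5),a,(212,162)));pr("lidFR",tri(b,(235.3,164),a,(268,159.5)))
for u in[(214,210),(266,208)]:
  w=onz(a,u,0);print("bottom",w,w2c(w)*1000)
pr("tab",tri(b,(223,195.5),a,(240.5,173)))
pr("grip",tri(b,(226.5,201.5),a,(241,184)))
for u in[(175,172.7),(220.8,142.8)]:print("back lid",w2c(onz(b,u,.118))*1000)
# predicted
for n,p in dict(grip=(-.124,0,.122),tab=(-.108,0,.161),bl=(.058,.09,.118)).items():print(n,proj(a,c2w(p)),proj(b,c2w(p)))
E
```

```text
rimL [496. 267. 100.] [-54.  92. 100.] 6.0
rimR [595. 117. 104.] [-55. -87. 104.] 2.2
lidFL [510. 277. 174.] [-37.  93. 174.] 1.8
lidFR [616. 124. 176.] [-33. -93. 176.] 1.4
bottom [0.4987492  0.27107331 0.        ] [-49.40703706  94.14425359   0.        ]
bottom [0.5996768  0.12166031 0.        ] [-48.02618592 -86.15749597   0.        ]
tab [509. 167. 159.] [-99.   2. 159.] 1.9
grip [492. 156. 130.] [-119.    2.  130.] 1.1
back lid [ 71.9929588   97.74254485 118.        ]
back lid [ 73.43757758 -98.41638634 118.        ]
grip [241.75946522 186.83918323] [227.71336605 202.91647965]
tab [241.37443506 173.68884181] [224.57800431 197.56332839]
bl [214.13623702 166.17473007] [178.88251657 174.71969196]
```

Call:
send_rows(
  rows=[
    {"linear": [8,-5.7,0],"rotation": [0,0,-10],"jaw": 0},
    {"linear": [14,-9.9,0],"rotation": [0,0,-20],"jaw": 0},
    {"linear": [20,-14.1,0],"rotation": [0,0,-30],"jaw": 0},
    {"linear": [26,-18.3,0],"rotation": [0,0,-42],"jaw": 0},
    {"linear": [32,-22.6,0],"rotation": [0,0,-42],"jaw": 0},
  ],
  newtons=40,
)

```text
time: 1.02
ee_pos: [0.3927, 0.3517, 0.2316]
tool_rot: [0.0, 0.472, 0.881, 0.001]
wrist_force: [0.9, 1.0, -1.0]
opening: 0.0006
finger_force: 0.0
```

```bash
sed -i 's/O=np.array(\[.592,.220,0\])/O=np.array([.5937,.2247,0])/' h.py
python3 - <<'E'
from h import *
s=sensors.sense();print(s["time"],s["ee_pos"],s["tool_rot"],s["wrist_force"],s["opening"],w2c(s["ee_pos"]))
print(c2w((-.033,.05,.2)))
E
```

```text
1.025 [0.39270375 0.35172155 0.23162567] [6.10409623e-05 4.72371350e-01 8.81399458e-01 5.47929376e-04] [ 0.86344849  1.027236   -0.96511972] 0.0005798585537871662 [-0.09712139  0.21702857  0.23162567]
[0.53854402 0.24808414 0.2       ]
```

Call:
send_rows(
  rows=[
    {"linear": [0,0,0],"rotation": [0,0,0],"jaw": 0},
    {"linear": [0,0,0],"rotation": [0,0,0],"jaw": 0},
  ],
)

```text
time: 1.27
ee_pos: [0.3909, 0.3531, 0.2312]
tool_rot: [-0.001, 0.472, 0.882, 0.0]
wrist_force: [-0.3, 0.1, -0.0]
opening: 0.0002
finger_force: 0.0
```

Call:
send_rows(
  rows=[
    {"linear": [5,-3.5,0],"rotation": [0,0,0],"jaw": 0},
    {"linear": [10,-7,0],"rotation": [0,0,0],"jaw": 0},
    {"linear": [14.8,-10.5,0],"rotation": [0,0,0],"jaw": 0},
    {"linear": [14.8,-10.5,-3],"rotation": [0,0,0],"jaw": 0},
    {"linear": [14.8,-10.5,-4],"rotation": [0,0,0],"jaw": 0},
  ],
)

```text
time: 1.9
ee_pos: [0.537, 0.2495, 0.189]
tool_rot: [-0.002, 0.471, 0.882, -0.001]
wrist_force: [-0.2, 1.2, 0.2]
opening: -0.0001
finger_force: 0.0
```

Run:
```python
from h import *
a=img("scene");b=img("top")
A=a["pixels"][130:225,190:297];B=b["pixels"][120:215,165:272]
cv2.imwrite("pics/c1.png",cv2.cvtColor(cv2.resize(np.hstack([A,B]),(800,355),interpolation=cv2.INTER_CUBIC),cv2.COLOR_RGB2BGR))
s=sensors.sense();print(s["ee_pos"],w2c(s["ee_pos"]),s["wrist_force"])
```

```text
[0.53668813 0.25026253 0.18970803] [-0.0333403   0.05284146  0.18970803] [0.47825058 0.10330141 0.50726439]
```

View pics/c1.png

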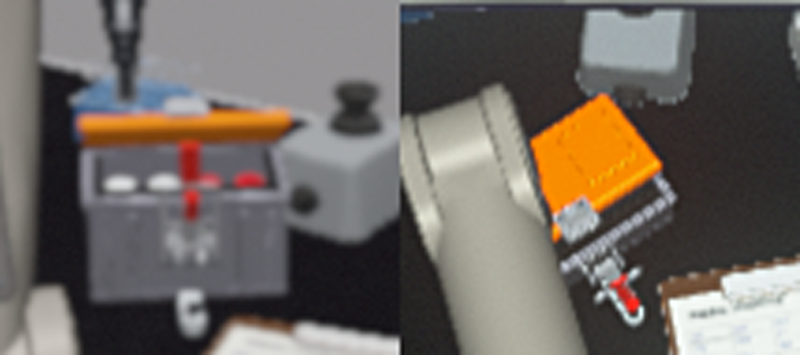

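The tip at crop (125,98) is just above the left half of the lid, clear of the tab. Now I'll press the lid down.

Call:
send_rows(
  rows=[
    {"linear": [0,0,-1],"rotation": [0,0,0],"jaw": 0},
    {"linear": [0,0,-2],"rotation": [0,0,0],"jaw": 0},
    {"linear": [-0.2,-0.2,-3],"rotation": [0,0,0],"jaw": 0},
    {"linear": [-0.4,-0.3,-4],"rotation": [0,0,0],"jaw": 0},
    {"linear": [-0.6,-0.4,-5],"rotation": [0,0,0],"jaw": 0},
  ],
)

```text
time: 2.62
ee_pos: [0.5335, 0.2435, 0.1407]
tool_rot: [0.0, 0.472, 0.882, 0.0]
wrist_force: [-0.9, -1.0, 1.2]
opening: -0.0003
finger_force: 0.8
```

Call:
send_rows(
  rows=[
    {"linear": [0,0,-0.4],"rotation": [0,0,0],"jaw": 0},
    {"linear": [-0.2,-0.1,-0.8],"rotation": [0,0,0],"jaw": 0},
    {"linear": [-0.2,-0.1,-1.1],"rotation": [0,0,0],"jaw": 0},
    {"linear": [-0.2,-0.1,-1.3],"rotation": [0,0,0],"jaw": 0},
  ],
)

```text
time: 3.12
ee_pos: [0.5312, 0.2426, 0.1282]
tool_rot: [-0.0, 0.472, 0.882, -0.0]
wrist_force: [-0.7, -0.1, 1.2]
opening: 0.0001
finger_force: 0.7
```

Call:
send_rows(
  rows=[
    {"linear": [0,0,-0.2],"rotation": [0,0,0],"jaw": 0},
    {"linear": [0,0,-0.4],"rotation": [0,0,0],"jaw": 0},
    {"linear": [0,0,-0.5],"rotation": [0,0,0],"jaw": 0},
  ],
)

```text
time: 3.5
ee_pos: [0.5311, 0.2428, 0.1231]
tool_rot: [-0.0, 0.472, 0.882, -0.0]
wrist_force: [-0.6, -1.4, 1.3]
opening: -0.0002
finger_force: 0.7
```

Run:
```python
from h import *
a=img("scene")
A=a["pixels"][130:225,190:297]
cv2.imwrite("pics/c2.png",cv2.cvtColor(cv2.resize(A,(640,568),interpolation=cv2.INTER_CUBIC),cv2.COLOR_RGB2BGR))
s=sensors.sense();print(s["ee_pos"],w2c(s["ee_pos"]),s["wrist_force"])
```

```text
[0.53103082 0.24286391 0.12302186] [-0.04214674  0.0498097   0.12302186] [-0.48694237 -0.89532365  0.8018348 ]
```

View pics/c2.png

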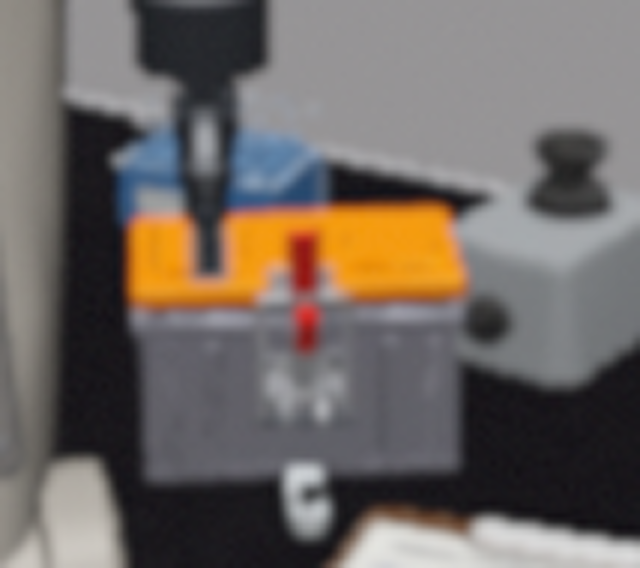

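The lid is now almost down on the rim, with the tip at (208,270). I'll keep pressing until I feel the seal.

Call:
send_rows(
  rows=[
    {"linear": [0,0,-0.1],"rotation": [0,0,0],"jaw": 0},
    {"linear": [0,0,-0.2],"rotation": [0,0,0],"jaw": 0},
    {"linear": [0,0,-0.2],"rotation": [0,0,0],"jaw": 0},
  ],
)

```text
time: 3.92
ee_pos: [0.5312, 0.2429, 0.1219]
tool_rot: [-0.0, 0.472, 0.882, 0.0]
wrist_force: [-1.5, -0.4, 4.8]
opening: -0.0
finger_force: 2.5
```

Call:
send_rows(
  rows=[
    {"linear": [0,0,-0.1],"rotation": [0,0,0],"jaw": 0},
    {"linear": [0,0,-0.1],"rotation": [0,0,0],"jaw": 0},
    {"linear": [0,0,3],"rotation": [0,0,0],"jaw": 0},
    {"linear": [0,0,8],"rotation": [0,0,0],"jaw": 0},
    {"linear": [0,0,9],"rotation": [0,0,0],"jaw": 0},
  ],
)

```text
time: 4.55
ee_pos: [0.5339, 0.2438, 0.2151]
tool_rot: [0.002, 0.472, 0.882, 0.003]
wrist_force: [0.3, 0.3, -0.4]
opening: 0.0003
finger_force: 0.0
```

Call:
send_rows(
  rows=[
    {"linear": [-1.7,-3.1,0],"rotation": [0,0,0],"jaw": 0},
    {"linear": [-3.4,-6.2,0],"rotation": [0,0,0],"jaw": 0},
    {"linear": [-5.0,-9.3,0],"rotation": [0,0,0],"jaw": 0},
    {"linear": [-5.0,-9.3,0],"rotation": [0,0,0],"jaw": 0},
  ],
)

```text
time: 5.05
ee_pos: [0.4803, 0.1467, 0.2106]
tool_rot: [-0.0, 0.474, 0.881, -0.001]
wrist_force: [0.9, 0.3, 0.7]
opening: -0.0001
finger_force: 0.0
```

Run:
```python
from h import *
a=img("scene");b=img("top")
A=a["pixels"][130:225,190:297];B=b["pixels"][130:225,165:272]
cv2.imwrite("pics/c3.png",cv2.cvtColor(cv2.resize(np.hstack([A,B]),(800,355),interpolation=cv2.INTER_CUBIC),cv2.COLOR_RGB2BGR))
s=sensors.sense();print(s["ee_pos"],w2c(s["ee_pos"]),s["wrist_force"])
```

```text
[0.48116237 0.15035166 0.21080278] [-0.13487872  0.00035106  0.21080278] [ 0.72512947 -0.21019349  0.14940601]
```

View pics/c3.png

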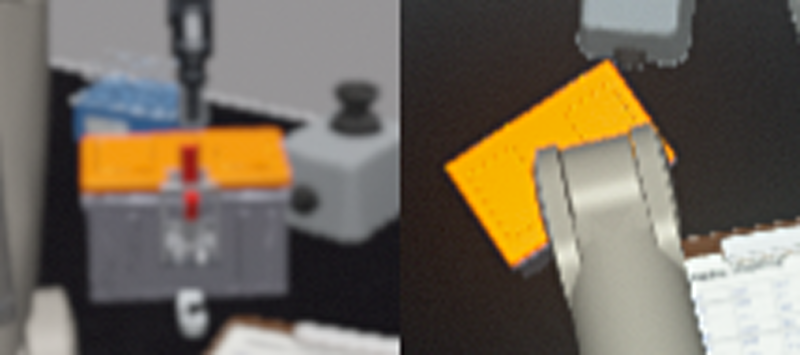

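The lid is down, and the fingertips line up with the tab at crop (190,155). I'll lower in front of the tab and then push it.

Call:
send_rows(
  rows=[
    {"linear": [0,0,-2.5],"rotation": [0,0,0],"jaw": 0},
    {"linear": [0,0,-4.5],"rotation": [0,0,0],"jaw": 0},
    {"linear": [0,0,-5.2],"rotation": [0,0,0],"jaw": 0},
    {"linear": [0,0,-5.2],"rotation": [0,0,0],"jaw": 0},
  ],
)

```text
time: 5.65
ee_pos: [0.4813, 0.1506, 0.1589]
tool_rot: [-0.0, 0.471, 0.882, -0.0]
wrist_force: [-0.2, 0.0, 0.7]
opening: 0.0
finger_force: 0.0
```

Call:
send_rows(
  rows=[
    {"linear": [0.8,0.6,0],"rotation": [0,0,0],"jaw": 0},
    {"linear": [1.5,1.0,0],"rotation": [0,0,0],"jaw": 0},
    {"linear": [2.1,1.4,0],"rotation": [0,0,0],"jaw": 0},
    {"linear": [2.7,1.8,0],"rotation": [0,0,0],"jaw": 0},
    {"linear": [3.3,2.2,0],"rotation": [0,0,0],"jaw": 0},
  ],
)

```text
time: 6.28
ee_pos: [0.5147, 0.1721, 0.1593]
tool_rot: [0.0, 0.472, 0.882, 0.0]
wrist_force: [0.3, -0.1, -0.2]
opening: 0.0003
finger_force: 0.0
```

Call:
send_rows(
  rows=[
    {"linear": [0.5,0.3,0],"rotation": [0,0,0],"jaw": 0},
    {"linear": [0.9,0.6,0],"rotation": [0,0,0],"jaw": 0},
    {"linear": [1.2,0.8,0],"rotation": [0,0,0],"jaw": 0},
    {"linear": [1.2,0.8,0],"rotation": [0,0,0],"jaw": 0},
  ],
)

```text
time: 6.78
ee_pos: [0.5264, 0.1799, 0.1592]
tool_rot: [-0.0, 0.472, 0.882, -0.0]
wrist_force: [0.9, 0.1, -0.6]
opening: 0.0004
finger_force: 0.0
```

Run:
```python
from h import *
a=img("scene");b=img("top")
A=a["pixels"][130:225,190:297];B=b["pixels"][130:225,165:272]
cv2.imwrite("pics/c4.png",cv2.cvtColor(cv2.resize(A,(640,568),interpolation=cv2.INTER_CUBIC),cv2.COLOR_RGB2BGR))
s=sensors.sense();print(s["ee_pos"],w2c(s["ee_pos"]),s["wrist_force"])
```

```text
[0.52615966 0.17964596 0.15927381] [-8.11883134e-02 -1.50214832e-04  1.59273810e-01] [ 0.79863077  0.03470212 -0.0565126 ]
```

View pics/c4.png

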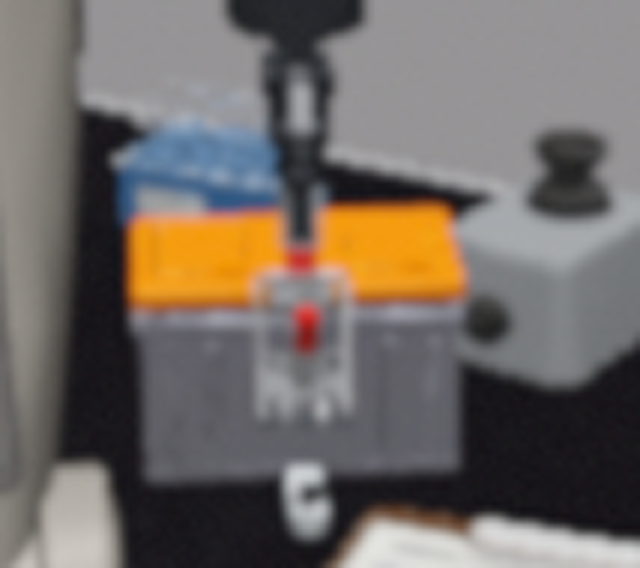

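The finger covers the tab, whose bottom shows at (300,260), so the loop has swung in. I'll push a little further to seat it against the back wall.

Call:
send_rows(
  rows=[
    {"linear": [0.3,0.2,0],"rotation": [0,0,0],"jaw": 0},
    {"linear": [0.5,0.4,0],"rotation": [0,0,0],"jaw": 0},
    {"linear": [0.5,0.4,0],"rotation": [0,0,0],"jaw": 0},
  ],
)

```text
time: 7.25
ee_pos: [0.5314, 0.1841, 0.1593]
tool_rot: [0.0, 0.472, 0.882, 0.0]
wrist_force: [0.3, 0.4, -0.9]
opening: 0.0003
finger_force: 0.0
```

Call:
send_rows(
  rows=[
    {"linear": [-2.5,-1.7,0],"rotation": [0,0,0],"jaw": 0},
    {"linear": [-4.2,-2.8,0],"rotation": [0,0,0],"jaw": 0},
    {"linear": [-5.0,-3.3,0],"rotation": [0,0,0],"jaw": 0},
    {"linear": [-5.0,-3.3,2.0],"rotation": [0,0,0],"jaw": 0},
  ],
)

```text
time: 7.75
ee_pos: [0.4796, 0.1503, 0.1783]
tool_rot: [-0.001, 0.472, 0.882, -0.001]
wrist_force: [1.2, -0.8, -0.2]
opening: -0.0002
finger_force: 0.0
```

Run:
```python
from h import *
a=img("scene");b=img("top")
A=a["pixels"][130:225,190:297];B=b["pixels"][130:225,165:272]
cv2.imwrite("pics/c5.png",cv2.cvtColor(cv2.resize(A,(640,568),interpolation=cv2.INTER_CUBIC),cv2.COLOR_RGB2BGR))
s=sensors.sense();print(s["ee_pos"],w2c(s["ee_pos"]),s["wrist_force"])
_,r=masks(a,(230,150,250,200));ys,xs=np.nonzero(r)
print([(y,xs[ys==y].min(),xs[ys==y].max()) for y in np.unique(ys)])
for q in(1.27,1.37):
  pin=np.array([-.071-.022*np.sin(q-.08),0,.062-.022*np.cos(q-.08)])
  for l in(0,.15,.3):
    u=np.array([np.sin(l),0,np.cos(l)]);print(q,l,[np.round(proj(a,c2w(pin+k*u)),1) for k in(.08,.087,.129)])
```

```text
[0.48315442 0.15152719 0.18132226] [-0.13256897  0.00022781  0.18132226] [ 0.35029207  0.25567931 -0.41107604]
[(np.int64(182), np.int64(240), np.int64(242)), (np.int64(183), np.int64(240), np.int64(242)), (np.int64(184), np.int64(240), np.int64(242)), (np.int64(185), np.int64(240), np.int64(242)), (np.int64(186), np.int64(240), np.int64(242)), (np.int64(187), np.int64(240), np.int64(241))]
1.27 0 [array([240.3, 178.7]), array([240.3, 176.8]), array([240.1, 164.9])]
1.27 0.15 [array([240.2, 177.4]), array([240.1, 175.4]), array([239.9, 163. ])]
1.27 0.3 [array([240. , 176.7]), array([240. , 174.6]), array([239.6, 161.9])]
1.37 0 [array([240.3, 178.2]), array([240.3, 176.3]), array([240.1, 164.4])]
1.37 0.15 [array([240.2, 176.9]), array([240.1, 174.9]), array([239.8, 162.5])]
1.37 0.3 [array([240. , 176.2]), array([240. , 174.1]), array([239.6, 161.4])]
```

View pics/c5.png

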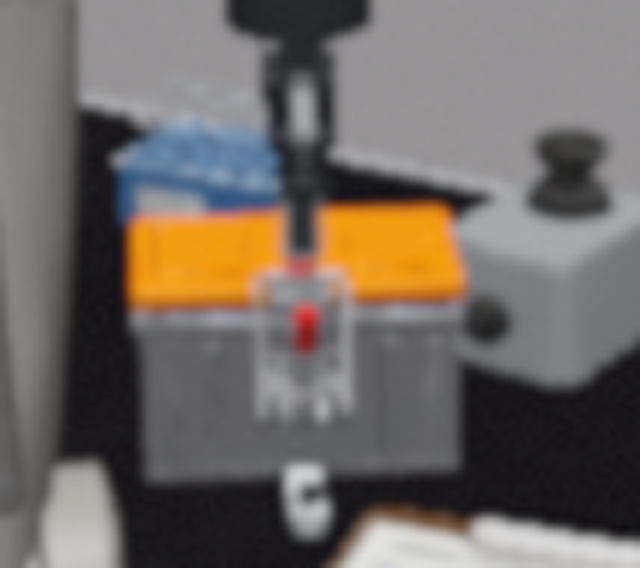

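The bar shows at row 176, which is what a lean of 0.3 predicts, so the loop stays hooked. Now the lever.

Call:
send_rows(
  rows=[
    {"linear": [0,0,-2.0],"rotation": [0,0,0],"jaw": 0},
    {"linear": [-0.2,-0.2,-3.2],"rotation": [0,0,0],"jaw": 0},
    {"linear": [-0.6,-0.4,-4.2],"rotation": [0,0,0],"jaw": 0},
    {"linear": [-0.9,-0.6,-5.2],"rotation": [0,0,0],"jaw": 0},
    {"linear": [-1.2,-0.8,-6.0],"rotation": [0,0,0],"jaw": 0},
  ],
)

```text
time: 8.48
ee_pos: [0.469, 0.1426, 0.1187]
tool_rot: [-0.0, 0.472, 0.882, -0.0]
wrist_force: [-0.5, 0.9, 0.2]
opening: 0.0001
finger_force: 0.0
```

Run:
```python
from h import *
s=sensors.sense();print(w2c(s["ee_pos"]),Rz().T@s["wrist_force"])
a=img("scene");_,r=masks(a,(230,150,250,220));ys,xs=np.nonzero(r)
print([(int(y),int(xs[ys==y].min()),int(xs[ys==y].max())) for y in np.unique(ys)])
for q in(1.3,1.1,.9,.7):print(q,proj(a,c2w((-.071-.09*np.cos(q-.45),0,.062+.09*np.sin(q-.45)))))
```

```text
[-0.14933285  0.00063325  0.11868947] [0.08936348 0.97298888 0.16932666]
[]
1.3 [240.825816   185.04864476]
1.1 [241.04478379 190.43891088]
0.9 [241.23691611 196.06547941]
0.7 [241.39305839 201.66402326]
```

Call:
send_rows(
  rows=[
    {"linear": [0,0,3.0],"rotation": [0,0,0],"jaw": 0},
    {"linear": [0,0,6.0],"rotation": [0,0,0],"jaw": 0},
    {"linear": [0,0,7.0],"rotation": [0,0,0],"jaw": 0},
  ],
)

```text
time: 8.9
ee_pos: [0.4707, 0.1431, 0.1913]
tool_rot: [0.001, 0.472, 0.882, 0.002]
wrist_force: [0.6, -0.3, -0.7]
opening: 0.0001
finger_force: 0.0
```

Run:
```python
from h import *
s=sensors.sense();print(w2c(s["ee_pos"]),Rz().T@s["wrist_force"])
a=img("scene");_,r=masks(a,(230,150,250,220));ys,xs=np.nonzero(r)
print([(int(y),int(xs[ys==y].min()),int(xs[ys==y].max())) for y in np.unique(ys)])
for q in(1.4,1.3,1.1,.9,.7):print(q,[proj(a,c2w((-.071-k*np.cos(q-.45),0,.062+k*np.sin(q-.45)))).round(1) for k in(.06,.08,.097)])
A=a["pixels"][130:225,190:297]
cv2.imwrite("pics/c6.png",cv2.cvtColor(cv2.resize(A,(640,568),interpolation=cv2.INTER_CUBIC),cv2.COLOR_RGB2BGR))
```

```text
[-1.47612662e-01  1.44046176e-04  1.91257045e-01] [ 0.3317237  -0.53238242 -0.67783465]
[(171, 238, 238), (172, 239, 241), (173, 239, 241), (174, 238, 241), (182, 240, 242), (183, 240, 242), (184, 240, 242), (185, 240, 242), (186, 240, 242), (187, 240, 241)]
1.4 [array([240.6, 187. ]), array([240.7, 184. ]), array([240.7, 181.5])]
1.3 [array([240.7, 188.7]), array([240.8, 186.3]), array([240.9, 184.2])]
1.1 [array([240.8, 192.2]), array([241., 191.]), array([241.1, 190. ])]
0.9 [array([240.9, 195.9]), array([241.1, 196. ]), array([241.3, 196.1])]
0.7 [array([241. , 199.5]), array([241.3, 200.9]), array([241.5, 202.2])]
```

Call:
send_rows(
  rows=[
    {"linear": [2.4,1.6,0],"rotation": [0,0,0],"jaw": 0},
    {"linear": [2.4,1.6,-1.5],"rotation": [0,0,0],"jaw": 0},
    {"linear": [2.4,1.6,-2.9],"rotation": [0,0,0],"jaw": 0},
    {"linear": [2.4,1.6,-3.6],"rotation": [0,0,0],"jaw": 0},
    {"linear": [2.4,1.6,-4.2],"rotation": [0,0,0],"jaw": 0},
  ],
)

```text
time: 9.57
ee_pos: [0.4927, 0.1584, 0.1465]
tool_rot: [-0.0, 0.472, 0.882, -0.0]
wrist_force: [0.8, 0.3, 0.5]
opening: 0.0001
finger_force: 0.0
```

```bash
cat > st.py <<'E'
from h import *
s=sensors.sense();print(w2c(s["ee_pos"]).round(4),(Rz().T@s["wrist_force"]).round(1),s["finger_force"])
a=img("scene");_,r=masks(a,(230,150,250,220));ys,xs=np.nonzero(r)
print([(int(y),int(xs[ys==y].min()),int(xs[ys==y].max())) for y in np.unique(ys)])
E
python3 st.py
```

```text
[-0.1209  0.0007  0.1465] [ 0.8 -0.2  0.5] 0.0
[(182, 240, 242), (183, 240, 242), (184, 240, 242), (185, 240, 242), (186, 240, 242), (187, 240, 241)]
```

Not touching yet; I'll follow the arc down.

Call:
send_rows(
  rows=[
    {"linear": [0,0,-0.5],"rotation": [0,0,0],"jaw": 0},
    {"linear": [-0.4,-0.3,-0.9],"rotation": [0,0,0],"jaw": 0},
    {"linear": [-0.7,-0.4,-1.3],"rotation": [0,0,0],"jaw": 0},
    {"linear": [-0.9,-0.6,-1.8],"rotation": [0,0,0],"jaw": 0},
  ],
)

```text
time: 10.12
ee_pos: [0.4808, 0.1501, 0.131]
tool_rot: [-0.003, 0.472, 0.881, -0.003]
wrist_force: [-12.8, -6.7, 19.2]
opening: -0.0001
finger_force: 9.7
```

```bash
python3 st.py
```

```text
[-0.1353  0.0003  0.131 ] [-14.3   1.4  19.2] 9.65642899274826
[(187, 241, 241), (188, 240, 242), (189, 240, 242), (190, 241, 241)]
```

Call:
send_rows(
  rows=[
    {"linear": [-0.33,-0.22,0.2],"rotation": [0,0,0],"jaw": 0},
    {"linear": [-0.75,-0.5,-0.4],"rotation": [0,0,0],"jaw": 0},
    {"linear": [-1.08,-0.72,-1.0],"rotation": [0,0,0],"jaw": 0},
  ],
)

```text
time: 10.55
ee_pos: [0.4719, 0.1438, 0.1196]
tool_rot: [-0.001, 0.472, 0.882, -0.002]
wrist_force: [-5.6, -4.2, 8.0]
opening: -0.0003
finger_force: 4.2
```

```bash
python3 st.py
```

```text
[-0.1462 -0.      0.1196] [-7.  -0.5  8. ] 4.1977232694625854
[(192, 241, 241), (193, 241, 241)]
```

Call:
send_rows(
  rows=[
    {"linear": [-0.4,-0.27,-0.5],"rotation": [0,0,0],"jaw": 0},
    {"linear": [-0.67,-0.44,-1.1],"rotation": [0,0,0],"jaw": 0},
    {"linear": [-0.9,-0.6,-1.7],"rotation": [0,0,0],"jaw": 0},
    {"linear": [-1.1,-0.73,-2.35],"rotation": [0,0,0],"jaw": 0},
  ],
)

```text
time: 11.1
ee_pos: [0.4614, 0.1369, 0.0955]
tool_rot: [-0.001, 0.472, 0.882, -0.001]
wrist_force: [-3.2, -3.7, 6.5]
opening: 0.0001
finger_force: 3.3
```

```bash
python3 st.py
```

```text
[-1.588e-01  1.000e-04  9.550e-02] [-4.7 -1.3  6.5] 3.3423545211553574
[]
```

Call:
send_rows(
  rows=[
    {"linear": [-0.1,-0.1,-0.7],"rotation": [0,0,0],"jaw": 0},
    {"linear": [-0.2,-0.14,-1.4],"rotation": [0,0,0],"jaw": 0},
    {"linear": [-0.2,-0.14,-2.1],"rotation": [0,0,0],"jaw": 0},
    {"linear": [-0.17,-0.11,-2.7],"rotation": [0,0,0],"jaw": 0},
  ],
)

```text
time: 11.65
ee_pos: [0.4599, 0.1364, 0.0684]
tool_rot: [-0.001, 0.472, 0.882, -0.001]
wrist_force: [-2.8, -2.2, 5.4]
opening: 0.0003
finger_force: 2.7
```

Call:
send_rows(
  rows=[
    {"linear": [0.1,0.07,-0.5],"rotation": [0,0,0],"jaw": 0},
    {"linear": [0.25,0.17,-1.0],"rotation": [0,0,0],"jaw": 0},
    {"linear": [0.4,0.27,-1.4],"rotation": [0,0,0],"jaw": 0},
  ],
)

```text
time: 12.02
ee_pos: [0.464, 0.1395, 0.0541]
tool_rot: [-0.001, 0.472, 0.882, -0.001]
wrist_force: [-3.4, -2.9, 4.2]
opening: 0.0003
finger_force: 2.3
```

```bash
python3 st.py
```

```text
[-0.1552  0.0008  0.0541] [-4.5 -0.5  4.2] 2.274630591273308
[(211, 242, 244), (212, 241, 244)]
```

Call:
send_rows(
  rows=[
    {"linear": [0.1,0.07,-0.4],"rotation": [0,0,0],"jaw": 0},
    {"linear": [0.2,0.13,-0.8],"rotation": [0,0,0],"jaw": 0},
    {"linear": [0.25,0.17,-1.2],"rotation": [0,0,0],"jaw": 0},
  ],
)

```text
time: 12.45
ee_pos: [0.4674, 0.1418, 0.0424]
tool_rot: [0.0, 0.472, 0.882, 0.0]
wrist_force: [-2.5, -2.5, 2.1]
opening: -0.0001
finger_force: 1.6
```

Call:
send_rows(
  rows=[
    {"linear": [0,0,-0.15],"rotation": [0,0,0],"jaw": 0},
    {"linear": [0,0,-0.3],"rotation": [0,0,0],"jaw": 0},
  ],
)

```text
time: 12.7
ee_pos: [0.4678, 0.1421, 0.0398]
tool_rot: [0.0, 0.472, 0.882, 0.001]
wrist_force: [-2.1, 0.4, 2.8]
opening: -0.0001
finger_force: 1.3
```

Call:
send_rows(
  rows=[
    {"linear": [0,0,-0.15],"rotation": [0,0,0],"jaw": 0},
    {"linear": [0,0,-0.3],"rotation": [0,0,0],"jaw": 0},
  ],
)

```text
time: 12.95
ee_pos: [0.4683, 0.1423, 0.0371]
tool_rot: [0.001, 0.472, 0.882, 0.001]
wrist_force: [0.4, -0.1, 1.7]
opening: 0.0002
finger_force: 1.1
```

Call:
send_rows(
  rows=[
    {"linear": [0,0,-0.1],"rotation": [0,0,0],"jaw": 0},
    {"linear": [0,0,-0.2],"rotation": [0,0,0],"jaw": 0},
  ],
)

```text
time: 13.2
ee_pos: [0.4683, 0.1422, 0.0352]
tool_rot: [0.001, 0.472, 0.882, 0.001]
wrist_force: [1.2, 1.2, 1.8]
opening: 0.0001
finger_force: 0.9
```

Call:
send_rows(
  rows=[
    {"linear": [0,0,-0.1],"rotation": [0,0,0],"jaw": 0},
    {"linear": [0,0,-0.2],"rotation": [0,0,0],"jaw": 0},
  ],
)

```text
time: 13.45
ee_pos: [0.4675, 0.1416, 0.0328]
tool_rot: [0.0, 0.472, 0.882, 0.0]
wrist_force: [1.0, -0.2, 2.9]
opening: -0.0003
finger_force: 0.9
```

Call:
send_rows(
  rows=[
    {"linear": [0,0,-0.1],"rotation": [0,0,0],"jaw": 0},
    {"linear": [0,0,-0.2],"rotation": [0,0,0],"jaw": 0},
  ],
)

```text
time: 13.7
ee_pos: [0.4672, 0.1415, 0.0307]
tool_rot: [-0.0, 0.472, 0.882, -0.0]
wrist_force: [0.5, -0.4, 2.0]
opening: -0.0001
finger_force: 0.8
```

Call:
send_rows(
  rows=[
    {"linear": [0,0,-0.1],"rotation": [0,0,0],"jaw": 0},
    {"linear": [0,0,-0.2],"rotation": [0,0,0],"jaw": 0},
  ],
)

```text
time: 13.95
ee_pos: [0.4672, 0.1415, 0.0287]
tool_rot: [-0.0, 0.472, 0.882, -0.0]
wrist_force: [-0.0, 0.0, 2.6]
opening: 0.0001
finger_force: 0.7
```

Call:
send_rows(
  rows=[
    {"linear": [0,0,-0.1],"rotation": [0,0,0],"jaw": 0},
    {"linear": [0,0,-0.2],"rotation": [0,0,0],"jaw": 0},
  ],
)

```text
time: 14.2
ee_pos: [0.4672, 0.1416, 0.0267]
tool_rot: [-0.0, 0.472, 0.882, -0.0]
wrist_force: [0.6, 1.0, 1.8]
opening: 0.0002
finger_force: 0.6
```

Call:
send_rows(
  rows=[
    {"linear": [0,0,-0.1],"rotation": [0,0,0],"jaw": 0},
    {"linear": [0,0,-0.2],"rotation": [0,0,0],"jaw": 0},
  ],
)

```text
time: 14.45
ee_pos: [0.4672, 0.1416, 0.0247]
tool_rot: [-0.0, 0.472, 0.882, -0.0]
wrist_force: [-0.5, -0.8, 1.3]
opening: 0.0003
finger_force: 0.5
```

```bash
python3 st.py
```

```text
[-0.1514  0.0008  0.0247] [-0.8 -0.4  1.3] 0.5215771123766899
[(219, 241, 243)]
```

Call:
send_rows(
  rows=[
    {"linear": [0,0,-0.1],"rotation": [0,0,0],"jaw": 0},
    {"linear": [0,0,-0.2],"rotation": [0,0,0],"jaw": 0},
  ],
)

```text
time: 14.75
ee_pos: [0.4672, 0.1416, 0.0227]
tool_rot: [-0.0, 0.472, 0.882, -0.0]
wrist_force: [0.5, -0.1, 1.1]
opening: 0.0003
finger_force: 0.5
```

Call:
send_rows(
  rows=[
    {"linear": [0,0,-0.1],"rotation": [0,0,0],"jaw": 0},
    {"linear": [0,0,-0.1],"rotation": [0,0,0],"jaw": 0},
  ],
)

```text
time: 15.0
ee_pos: [0.4671, 0.1415, 0.0216]
tool_rot: [-0.0, 0.472, 0.882, -0.0]
wrist_force: [0.6, 0.1, 0.4]
opening: 0.0002
finger_force: 0.3
```

Call:
send_rows(
  rows=[
    {"linear": [0,0,-0.1],"rotation": [0,0,0],"jaw": 0},
    {"linear": [0,0,-0.2],"rotation": [0,0,0],"jaw": 0},
  ],
)

```text
time: 15.25
ee_pos: [0.4675, 0.1418, 0.02]
tool_rot: [0.0, 0.472, 0.882, 0.0]
wrist_force: [-0.5, 0.0, 3.9]
opening: -0.0001
finger_force: 1.6
```

Call:
send_rows(
  rows=[
    {"linear": [0,0,-0.1],"rotation": [0,0,0],"jaw": 0},
    {"linear": [0,0,-0.1],"rotation": [0,0,0],"jaw": 0},
  ],
)

```text
time: 15.5
ee_pos: [0.4678, 0.1419, 0.0194]
tool_rot: [0.0, 0.472, 0.882, 0.001]
wrist_force: [-0.3, -0.3, 6.2]
opening: -0.0001
finger_force: 2.5
```

Stop felt at z ≈ 0.020. I'll press a bit harder, then check.

Call:
send_rows(
  rows=[
    {"linear": [0,0,-0.1],"rotation": [0,0,0],"jaw": 0},
    {"linear": [0,0,-0.2],"rotation": [0,0,0],"jaw": 0},
    {"linear": [0,0,-0.2],"rotation": [0,0,0],"jaw": 0},
  ],
)

```text
time: 15.88
ee_pos: [0.4683, 0.1421, 0.0184]
tool_rot: [0.0, 0.472, 0.882, 0.001]
wrist_force: [-1.8, -0.4, 12.0]
opening: 0.0002
finger_force: 5.5
```

Call:
send_rows(
  rows=[
    {"linear": [0,0,-0.1],"rotation": [0,0,0],"jaw": 0},
    {"linear": [0,0,-0.1],"rotation": [0,0,0],"jaw": 0},
  ],
)

```text
time: 16.12
ee_pos: [0.4685, 0.1423, 0.0179]
tool_rot: [0.001, 0.472, 0.882, 0.001]
wrist_force: [-1.7, 0.0, 15.2]
opening: -0.0001
finger_force: 7.2
```

Call:
send_rows(
  rows=[
    {"linear": [0,0,0.3],"rotation": [0,0,0],"jaw": 0},
    {"linear": [-0.5,-0.3,2],"rotation": [0,0,0],"jaw": 0},
    {"linear": [-3,-2,6],"rotation": [0,0,0],"jaw": 0},
    {"linear": [-6,2,12],"rotation": [0,0,0],"jaw": 0},
    {"linear": [-8,8,16],"rotation": [0,0,0],"jaw": 0},
  ],
)

```text
time: 16.75
ee_pos: [0.3947, 0.1997, 0.1624]
tool_rot: [0.001, 0.474, 0.88, 0.001]
wrist_force: [1.3, 1.7, 0.2]
opening: 0.0003
finger_force: 0.0
```

Call:
send_rows(
  rows=[
    {"linear": [-3,6,3],"rotation": [0,0,0],"jaw": 0},
    {"linear": [-5,12,4],"rotation": [0,0,0],"jaw": 0},
    {"linear": [-7,16,4],"rotation": [0,0,0],"jaw": 0},
  ],
)

```text
time: 17.12
ee_pos: [0.3246, 0.3629, 0.202]
tool_rot: [0.0, 0.472, 0.882, 0.002]
wrist_force: [1.8, -0.2, -0.3]
opening: -0.0001
finger_force: 0.0
```

Run:
```python
from h import *
import st
a=img("scene");b=img("top")
A=a["pixels"][130:225,190:297];B=b["pixels"][130:225,165:272]
cv2.imwrite("pics/c7.png",cv2.cvtColor(cv2.resize(np.hstack([A,B]),(800,355),interpolation=cv2.INTER_CUBIC),cv2.COLOR_RGB2BGR))
for q in(0,-.1,-.16):print(q,[proj(d,c2w((-.071-k*np.cos(q-.45),0,.062+k*np.sin(q-.45)))).round(1) for d in(a,b) for k in(.06,.08,.097)])
```

```text
[-0.1476  0.264   0.202 ] [ 1.4 -1.2 -0.3] 0.0
[(169, 240, 240), (170, 239, 240), (171, 239, 241), (172, 239, 241), (173, 239, 241), (174, 239, 241), (175, 239, 241), (176, 238, 242), (177, 238, 241), (211, 241, 242), (212, 241, 242), (213, 241, 243), (214, 241, 243), (215, 241, 242), (216, 241, 243), (217, 240, 244), (218, 239, 244), (219, 239, 244)]
0 [array([241.2, 210. ]), array([241.4, 214.9]), array([241.7, 219.2]), array([227.8, 205.8]), array([230.6, 210.1]), array([232.9, 213.7])]
-0.1 [array([241.2, 210.9]), array([241.4, 216.2]), array([241.6, 220.8]), array([227.5, 205.3]), array([230.1, 209.5]), array([232.3, 212.9])]
-0.16 [array([241.2, 211.4]), array([241.4, 216.9]), array([241.6, 221.6]), array([227.2, 205. ]), array([229.8, 209. ]), array([231.9, 212.4])]
```

View pics/c7.png

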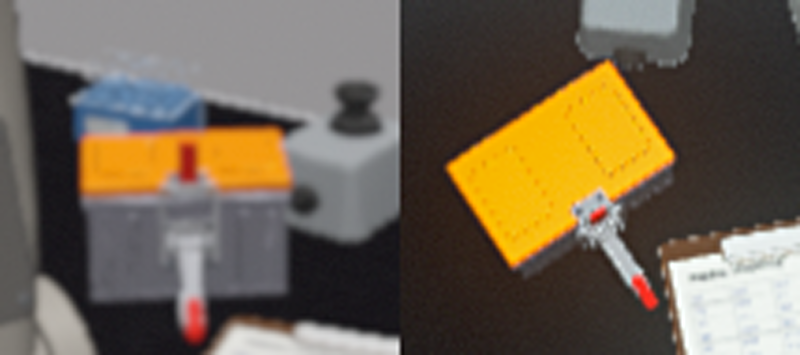

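The lever is down at crop (195,320), and the loop stands upright in the keeper with its tab at (188,160). I'll check the lever angle from the full red mask.

Run:
```python
from h import *
a=img("scene");b=img("top")
for d,roi in((a,(230,205,250,235)),(b,(224,198,240,220))):
    _,r=masks(d,roi);ys,xs=np.nonzero(r);print(xs.mean().round(1),ys.mean().round(1),ys.min(),ys.max(),xs.min(),xs.max())
    c=(xs.mean(),ys.mean());U=c if d is a else U
    if d is b:
        p,e=tri(a,U,b,c);print(w2c(p),e)
    for q in(.05,0,-.1,-.16):
        f=lambda k,n=0:proj(d,c2w((-.071-k*np.cos(q-.45)-n*np.sin(q-.45)*1,0,.062+k*np.sin(q-.45)+n*np.cos(q-.45)))).round(1)
        print(q,f(.063),f(.097),f(.08,.005))
```

```text
241.8 216.9 211 221 239 244
0.05 [241.2 210.1] [241.7 218.4] [241.4 212.7]
0 [241.2 210.7] [241.7 219.2] [241.4 213.4]
-0.1 [241.2 211.7] [241.6 220.8] [241.4 214.7]
-0.16 [241.2 212.3] [241.6 221.6] [241.4 215.4]
230.2 208.0 204 212 227 233
[-0.13429362 -0.00237842  0.01490529] 0.0021648264167818693
0.05 [228.4 206.6] [233.2 214. ] [230.4 209.8]
0 [228.2 206.4] [232.9 213.7] [230.2 209.5]
-0.1 [227.9 205.9] [232.3 212.9] [229.7 208.7]
-0.16 [227.6 205.6] [231.9 212.4] [229.3 208.2]
```

```bash
python3 -c "
from bench import ctrl;print(ctrl.job_done())"
```

```text
the job is handed in; nothing more can be done
None
```

I closed the lid, hooked the loop, pressed the lever over centre onto its stop (images put it at about -0.16 rad) and handed the job in at about 17 s. No verdict came back; the highest push I read was about 24 N, early in the lever stroke.

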